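# Close the bolt box: fold the dust cover over and tuck it under the lip

## Task

Close the dust cover of the grey bolt box before the saw is used: with the gripper's fingertips push the sprung blue cover over from its outside until it lies flat on the box, then, keeping it pressed down, push its white rib towards the yellow lip until the cover's edge is fully home beneath the lip, and come away so that the lip alone keeps it shut. Push only: do not pinch the cover or touch its black inner lining, and leave the spool, jar and vial standing where they are.

Things in the scene. Friction and masses are not known exactly. Their poses are not given: they have to be found in the camera images.
- parts_box: open grey steel box, 120 x 140 x 42 mm (its x, y, z), 4 mm walls, fixed to the bench; origin at the centre of its underside, z up. The cover's hinge runs along the box's x at its +y side; the retaining lip stands on its -y side, so the cover is folded and tucked in the box's -y direction. Position and yaw differ from run to run
- cover_hinge (a point): middle of the hinge axis (along the box's x), 66 mm to +y of the box's origin and 45 mm above its underside; the frame is the box's; it does not move
- lip_mouth (a point): middle of the lower front edge of the lip: a fixed yellow steel lip 70 mm wide along the box's x, 4 mm thick, whose underside is 51 mm above the box's underside; it reaches from here 18 mm in the box's -y to its upright back. A short flare, turned up, stands out 5 mm before the mouth to ease entry, to 58 mm above the underside
- cover_fold (a joint): fold angle of the cover about its hinge, rad: 0 = lying flat on the box (a firm stop), 1.57 = upright, 2.0 = fully open, leaning away from the lip. The hinge is sprung and slightly stiff: it stays where it is found (1.25 to 1.8), but let go when flat and untucked it springs up to about 1 or more. Holding it flat takes about 3 N near the rib. Tucked, it rises only to about 0.03 against the lip
- cover (a joint): how far the cover has slid on its hinge leaf, m: 0 = drawn back, 0.020 = stop, fully home. It slides along its own plane away from the hinge (flat: towards the lip), against about 3 N of friction, and stays where it is left. Flat and at 0 its free edge is 8 mm short of the lip's mouth (3 mm short of the flare), at 0.020 it is 12 mm under the lip. If it has slid out before it is flat, it lands on the lip instead
- cover_edge (a point): middle of the free edge of the blue steel cover, on its outer face (the face that is uppermost when flat). The cover is 112 mm along the hinge, 4 mm thick, and its free edge is 110 mm from the hinge axis at slide 0; flat, its outer face is 48 mm above the box's underside (3 mm above the hinge axis). Frame as the box's when flat, turning with the cover
- push_rib (a point): foot of the white push rib, middle of its hinge-side face, on the cover's outer face, 73 mm from the hinge axis at slide 0. The rib is 50 mm long along the hinge and stands 7 mm out of the face; its hinge side is upright, its lip side slopes down over about 14 mm so that it cannot be pinched. The smooth face between the steel hinge leaf (20 mm wide, at the hinge) and the rib is where to press. Frame as cover_edge
- cover_liner: black rubber lining, 96 x 76 mm, on the cover's inner face (the one that looks at the lip when the cover stands up), 8 mm or more inside the edges; not to be touched. Its frame is the cover's: origin on the hinge axis at slide 0
- wire_spool: loose spool of copper wire with yellow flanges, diameter 48 mm, 40 mm tall, standing beside the box; origin at the centre of its underside
- salve_jar: loose small brown jar with white lid, diameter 47 mm, 44 mm tall, standing beside the box; origin at the centre of its underside
- green_vial: loose small white bottle with green cap, diameter 24 mm, 44 mm tall, standing beside the box; origin at the centre of its underside
Mind the look-alikes: they are no part of the job. What is meant by the wire_spool is not red, and is the larger of those in its own colour.

How it is judged:
By the outcome, as a careful person would: the job done as asked, in the order asked, and still so for the second after the job is handed in, with the robot touching nothing.
It also fails if it takes over 42 s, if anything falls off the work surface, if the arm or the gripper's body presses on something with over 40 N, if the wrist force passes 120 N, or if a joint passes its speed limit or range.

## Robot

A 6-joint arm with a two-finger parallel gripper is mounted at the origin on a cart in front of the work surface, level with it; the furniture and walls round the work are solid. World frame = base frame: x ahead of the robot, y to its left, z up, the work surface at z = 0. Lengths are in m, angles in rad, forces in N, time in s.
With the tool pointing down it reaches from about 0.35 to 0.775 m from the base axis. Payload 5.5 kg.
Tool frame: the origin (TCP) lies at the very end of the fingers, on their centre line; the grasp point (between the pads) lies 19 mm behind it; z points along the fingers, x is the direction in which the jaws open and shut, and the axes are right-handed (so a half turn about z gives the same grasp; the last joint's range is limited). The gripper opens to 85 mm and grips with 20 to 120 N. Pads are 22 mm wide; open, the fingers measure 114 mm over their backs; the gripper's body (76 mm by 85 mm) begins 54 mm behind the grasp point. The pads swing forward as they close: fully open they stand 13 mm farther back than shut.
Start: joints at [-1.253, 0.313, 0.046, 1.304, 0, 1.431], TCP at [0.254, -0.516, 0.231] pointing down, gripper open.
Joint ranges: [-2.76, 2.76], [-0.86, 1.69], [-1.03, 1.26], [-2.2, 2.34], [-1.47, 1.5], [-3.14, 3.14]. Speed limits (rad/s): [2.57, 2.57, 3.14, 3.14, 3.14, 3.14].

## Interface

Orientations are given as a unit quaternion [w, x, y, z].
In Python, from workcell import monitor, eyes, ticket gives the robot as it stands.
- The arm moves only by the tool send_rows, never from a script. Its argument "targets" is a list of rows, each a list of 5 numbers: the shift along the world's x, y, z in m, then the turn about the world's z in degrees, then the closure in counts, from 0 (fully open) to 255 (shut). A call has 1 to 12 rows; each row shifts and turns the commanded pose from where the row before left it; what a row does not reach is not made up. A row lasts 1/10 s, in which the tool goes at most 50 mm and 8.59 degrees, less where a joint would pass 70% of its speed; a pose out of reach is approached as far as the arm can. A call is refused whole if a number of a shift passes 0.05 or a number of a turn 8.59, either way. A call with a gripper value outside its range is refused whole. The fingers move at their own pace and stop on an object; "newtons" is the grip in N (left out, the last holds). Time passes only in rows, so rows that do not move let the fingers close. It gives the time, the measured TCP pose, the force and the opening at its end, in the units of the state.
- monitor.get_state(): the state, without advancing time (a new reading comes with each control period).
- eyes.read_camera(name): name is "scene" or "top" or "wrist"; returns a dict with "img" (400x640x3 uint8, red, green, blue), "z_map" (400x640 float32, m along the optical axis (not along the pixel's ray), 0 where there is no reading), "camera_matrix" (3x3 intrinsics, pixels), "pose" (4x4, takes a point from camera to world coordinates); the wrist camera has in their place "T_tool_cam" (4x4, takes a point from camera to tool coordinates, whose origin is the TCP and whose axes are the tool frame's). Camera axes: x right, y down, z forward; pixel columns grow to the right and rows downward; lengths in m; the calibration is good to about 2 mm. A picture is of the moment at which its call begins: read the wrist's pose just before it.
- ticket.hand_in(): hands the job in, once; it reports no verdict.
Trained networks look in the newest picture that a camera, given by its name, has taken for a name from the list of things; names that differ only in an ending like _2 or _b are one class to them, and where a whole thing is asked for, a point or a joint stands for the part that bears it (a point fixed in the world has none). Each returns a list of dicts, best first, with "conf" (0 to 1); they miss things now and then, are a little off and sometimes report something else, mostly with a low value. They report only what shows in the picture. A call takes as long as a camera call. They do not tell look-alikes from the thing itself.
- eyes.spot_in(name, camera): "xyz" ([x, y, z] in m, in world coordinates, good to about 4 mm: the middle of the surface that is visible of it).
- eyes.tip_of(name, camera): "xyz" ([x, y, z] in m, in world coordinates, good to about 4 mm: a listed point, or the origin of a listed thing).
The state is a dict: "clock": time; "joint_pos": joint angles; "qvel": joint speeds; "tau": joint torques, N m; "tcp_pos": TCP position; "orientation": TCP orientation; "wrist_force": force on the tool from outside, world axes, zero at the start; "ft_torque": the same for the moment, N m; "finger_gap": finger opening in m.
Only numpy, scipy, OpenCV 4.12 (cv2) and the standard library are available. Lean on these libraries where they do the work, as an engineer would, in place of code of your own. Each camera call takes 0.05 s, during which the arm holds its last target.

## Working session

There is one attempt and no reset: what is moved stays moved. The work goes in short steps, Python scripts to look and compute and a tool call to move; the robot and the scene stay as the last step left them, time stands still between calls to the robot, and variables do not carry over. Pictures are saved under pics/ and viewed, and the job is handed in when it is done.

Besides the shell and the picture viewer there is one more tool, called as name([rows], argument=value, ...), one row to a line, values as JSON. send_rows: Moves the arm, as the interface text tells. Its arguments: {"type":"object","properties":{"targets":{"type":"array"},"newtons":{"type":"number"}},"required":["targets"]}

```bash
mkdir -p pics; cat > h.py <<'E'
import numpy as np,cv2
from workcell import monitor,eyes,ticket
def snap(cam,fn):
    st=monitor.get_state(); d=eyes.read_camera(cam); cv2.imwrite('pics/'+fn,d['img'][:,:,::-1]); np.savez('/tmp/'+cam+'.npz',tp=st['tcp_pos'],q=st['orientation'],**{k:v for k,v in d.items()}); return d
def world(cam,u,v):
    d=np.load('/tmp/'+cam+'.npz'); z=d['z_map'][v,u]; K=d['camera_matrix']
    p=np.array([(u-K[0,2])/K[0,0]*z,(v-K[1,2])/K[1,1]*z,z,1])
    return (d['pose']@p)[:3]
E
python3 - <<'E'
from h import *
s=monitor.get_state();print({k:np.round(v,3) for k,v in s.items()})
for c in ['scene','top']:
    snap(c,c+'1.png')
    for n in ['parts_box','cover_hinge','lip_mouth','cover_edge','push_rib','cover_liner','wire_spool','salve_jar','green_vial']:
        for f in (eyes.tip_of,eyes.spot_in):
            try: print(c,n,f.__name__,[(np.round(r['xyz'],3).tolist(),round(r['conf'],2)) for r in f(n,c)])
            except Exception as e: print(c,n,f.__name__,e)
print(monitor.get_state()['clock'])
E
```

```text
{'clock': np.float64(0.0), 'joint_pos': array([-1.253,  0.314,  0.045,  1.304, -0.   ,  1.431]), 'qvel': array([-0.001, -0.002, -0.001,  0.   , -0.   ,  0.001]), 'tau': array([ 1.0000e-03, -4.8063e+01,  2.9853e+01,  1.9000e-02,  0.0000e+00,
        0.0000e+00]), 'tcp_pos': array([ 0.254, -0.515,  0.23 ]), 'orientation': array([-0.001,  0.849, -0.528, -0.001]), 'wrist_force': array([ 0.227,  0.231, -0.515]), 'ft_torque': array([ 0.   , -0.005,  0.002]), 'finger_gap': np.float64(0.085)}
scene parts_box call [([0.556, 0.156, 0.004], 0.94)]
scene parts_box call [([0.549, 0.221, 0.043], 0.93)]
scene cover_hinge call [([0.564, 0.222, 0.047], 0.8)]
scene cover_hinge call [([0.545, 0.217, 0.041], 0.9)]
scene lip_mouth call [([0.554, 0.107, 0.053], 0.82), ([0.51, 0.04, -0.0], 0.15)]
scene lip_mouth call [([0.552, 0.225, 0.039], 0.84)]
scene cover_edge call [([0.569, 0.231, 0.152], 0.96)]
scene cover_edge call [([0.56, 0.233, 0.112], 0.71)]
scene push_rib call [([0.57, 0.226, 0.119], 0.88)]
scene push_rib call [([0.561, 0.227, 0.114], 0.89)]
scene cover_liner call []
scene cover_liner call []

[... 716 characters left out ...]
014], 0.68)]
top cover_edge call [([0.564, 0.227, 0.153], 0.86)]
top cover_edge call [([0.56, 0.222, 0.121], 0.88)]
top push_rib call [([0.568, 0.222, 0.045], 0.68)]
top push_rib call [([0.563, 0.228, 0.124], 0.87)]
top cover_liner call [([0.568, 0.22, 0.047], 0.75)]
top cover_liner call [([0.564, 0.221, 0.116], 0.72)]
top wire_spool call [([0.513, 0.037, 0.002], 0.68), ([0.543, -0.047, -0.003], 0.68), ([0.433, 0.011, 0.003], 0.57)]
top wire_spool call [([0.54, -0.046, 0.039], 0.84), ([0.507, 0.036, 0.04], 0.61), ([0.427, 0.011, 0.03], 0.5)]
top salve_jar call []
top salve_jar call [([0.671, 0.124, 0.043], 0.88)]
top green_vial call [([0.451, 0.161, -0.001], 0.51)]
top green_vial call []
1.9
```

View pics/scene1.png

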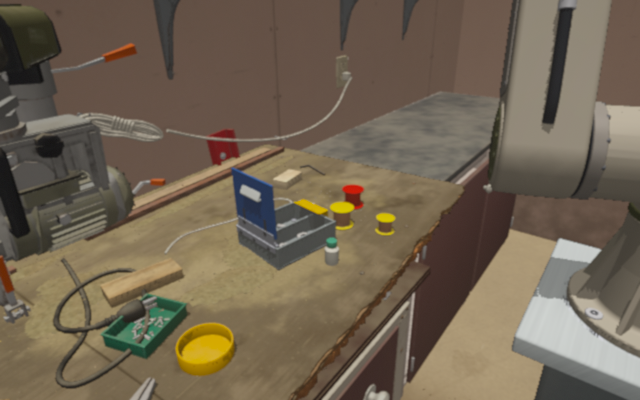

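View pics/top1.png

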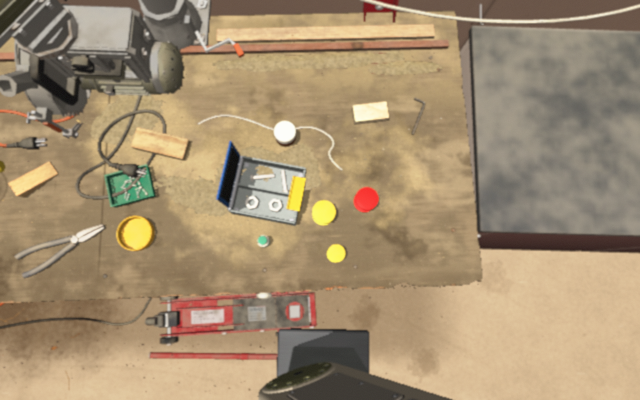

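The scene view shows the grey box with its blue cover standing at (255,205). The white rib on its outer face is at (250,192) and the lip at (310,207). In the top view the box is at (265,188), with the cover at (230,175) and the lip at (297,195).

Candidates in the top view:
- **Spool:** large yellow (323,212), small yellow (336,253) and red (366,199). I choose (323,212).
- **Jar:** (285,132).
- **Vial:** (263,240).

Next I'll fit the geometry and take close crops.

```bash
python3 - <<'E'
import numpy as np,cv2
def cloud(cam):
    d=np.load(f'/tmp/{cam}.npz');z=d['z_map'];K=d['camera_matrix'];v,u=np.mgrid[:400,:640]
    P=np.stack([(u-K[0,2])/K[0,0]*z,(v-K[1,2])/K[1,1]*z,z],-1)@d['pose'][:3,:3].T+d['pose'][:3,3]
    return d['img'],P,z>0
for cam in ['scene','top']:
    img,P,ok=cloud(cam); hsv=cv2.cvtColor(img,cv2.COLOR_RGB2HSV)
    near=ok&(np.hypot(P[...,0]-.557,P[...,1]-.175)<.12)
    blue=near&(hsv[...,0]>100)&(hsv[...,0]<130)&(hsv[...,1]>120)&(P[...,2]>.05)
    yel=near&(hsv[...,0]>18)&(hsv[...,0]<32)&(hsv[...,1]>170)&(P[...,2]>.046)
    for n,m in(('blue',blue),('yel',yel)):
        q=P[m]; 
        if len(q)<8: print(cam,n,len(q));continue
        c=np.median(q,0);q=q[np.linalg.norm(q-c,axis=1)<.09]
        c=q.mean(0);w,V=np.linalg.eigh(np.cov((q-c).T));print(cam,n,len(q),c.round(4),'normal',V[:,0].round(3),'main',V[:,2].round(3),np.sqrt(w).round(4),q.min(0).round(3),q.max(0).round(3))
    if cam=='top':
        g=near&(abs(P[...,2]-.042)<.004)&(hsv[...,1]<60)
        q=P[g][:,:2].astype(np.float32);r=cv2.minAreaRect(q*1000);print('rim',r)
        m=yel; q=P[m][:,:2].astype(np.float32);print('lip rect',cv2.minAreaRect(q*1000))
    c=img[120:280,180:420] if cam=='top' else img[150:290,200:420]
    cv2.imwrite(f'pics/crop_{cam}.png',cv2.resize(c[...,::-1],None,fx=3,fy=3,interpolation=cv2.INTER_CUBIC))
d=np.load('/tmp/top.npz');print(d['pose'].round(3).tolist())
E
```

```text
scene blue 1104 [0.5572 0.2285 0.1159] normal [ 0.163  0.986 -0.027] main [-0.973  0.156 -0.173] [0.0006 0.0279 0.0348] [0.51  0.217 0.063] [0.619 0.238 0.156]
scene yel 230 [0.542  0.0986 0.0549] normal [-0.02  -0.079  0.997] main [-0.987  0.16  -0.007] [0.0012 0.0082 0.0211] [0.509 0.077 0.047] [0.581 0.118 0.059]
top blue 197 [0.5594 0.2248 0.146 ] normal [ 0.163  0.985 -0.058] main [-0.973  0.151 -0.174] [0.001  0.017  0.0353] [0.514 0.212 0.08 ] [0.619 0.234 0.158]
top yel 395 [0.5458 0.0959 0.0556] normal [-0.006 -0.057  0.998] main [-0.989  0.145  0.003] [0.0017 0.0073 0.0188] [0.511 0.081 0.051] [0.579 0.112 0.061]
rim ((557.2018432617188, 152.54849243164062), (141.7130584716797, 228.1610870361328), 76.48434448242188)
lip rect ((546.183837890625, 96.09107971191406), (26.117177963256836, 66.82113647460938), 80.52437591552734)
[[0.024, -0.983, 0.181, 0.386], [-0.999, -0.028, -0.016, 0.067], [0.021, -0.18, -0.983, 0.921], [0.0, 0.0, 0.0, 1.0]]
```

View pics/crop_top.png

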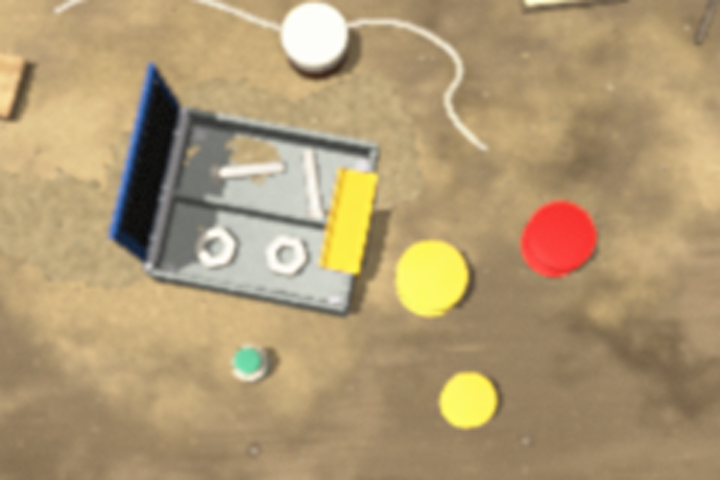

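View pics/crop_scene.png

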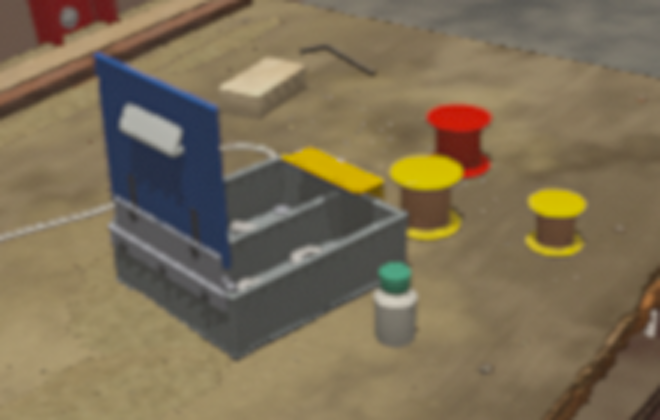

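The fit gives a box origin near (0.555, 0.156), yaw about -9.4° and fold about 1.60. The plane normal, lip and hinge agree to about 3 mm. I'll close the fingers and carry the tool high to behind the cover.

send_rows([
  [0.016, 0.0395, 0, 6.8, 255],
  [0.016, 0.0395, 0, 6.8, 255],
  [0.016, 0.0395, 0, 6.8, 255],
  [0.016, 0.0395, 0, 6.8, 255],
  [0.016, 0.0395, 0, 6.8, 255],
  [0.016, 0.0395, 0, 6.8, 255],
  [0.016, 0.0395, 0, 6.8, 255],
  [0.016, 0.0395, 0, 6.8, 255],
  [0.016, 0.0395, 0, 0, 255],
  [0.016, 0.0395, 0, 0, 255],
], newtons=40)

```text
clock: 2.9
tcp_pos: [0.4146, -0.1192, 0.2316]
orientation: [0.0, 0.997, -0.082, 0.001]
wrist_force: [1.4, -0.2, 0.1]
finger_gap: 0.0002
```

send_rows([
  [0.016, 0.0395, 0, 0, 255],
  [0.016, 0.0395, 0, 0, 255],
  [0.016, 0.0395, 0, 0, 255],
  [0.016, 0.0395, 0, 0, 255],
  [0.016, 0.0395, 0, 0, 255],
  [0.016, 0.0395, 0, 0, 255],
  [0.016, 0.0395, 0, 0, 255],
  [0.016, 0.0395, 0, 0, 255],
  [0.016, 0.0395, 0, 0, 255],
  [0.016, 0.0395, 0, 0, 255],
  [0, 0, 0, 0, 255],
])

```text
clock: 4.0
tcp_pos: [0.5752, 0.2786, 0.2297]
orientation: [-0.001, 0.997, -0.079, -0.0]
wrist_force: [0.3, -0.3, -0.1]
finger_gap: -0.0002
```

send_rows([
  [0, 0, -0.04, 0, 255],
  [0, 0, -0.04, 0, 255],
  [0, 0, -0.04, 0, 255],
  [0, 0, -0.01, 0, 255],
  [0, 0, 0, 0, 255],
])

```text
clock: 4.5
tcp_pos: [0.5726, 0.2732, 0.0998]
orientation: [0.001, 0.997, -0.082, -0.002]
wrist_force: [0.2, -0.0, 0.5]
finger_gap: 0.0003
```

```bash
cat >> h.py <<'E'
def R(q):
    from scipy.spatial.transform import Rotation as r
    return r.from_quat([q[1],q[2],q[3],q[0]]).as_matrix()
def big(cam,fn,x0,x1,y0,y1,f=3):
    d=snap(cam,'t.png');cv2.imwrite('pics/'+fn,cv2.resize(d['img'][y0:y1,x0:x1,::-1],None,fx=f,fy=f,interpolation=cv2.INTER_CUBIC))
E
python3 - <<'E'
from h import *
big('scene','s2.png',180,420,110,290)
big('top','t2.png',180,420,110,280)
d=snap('wrist','w2.png');print(d['T_tool_cam'].round(3).tolist())
E
```

```text
[[1.0, -0.0, 0.0, -0.001], [0.0, 0.949, 0.316, -0.081], [-0.001, -0.316, 0.949, -0.142], [0.0, 0.0, 0.0, 1.0]]
```

View pics/s2.png

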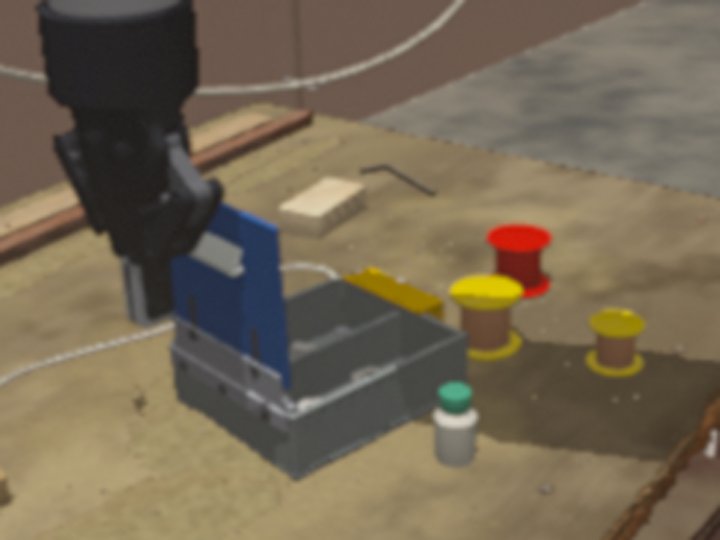

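View pics/t2.png

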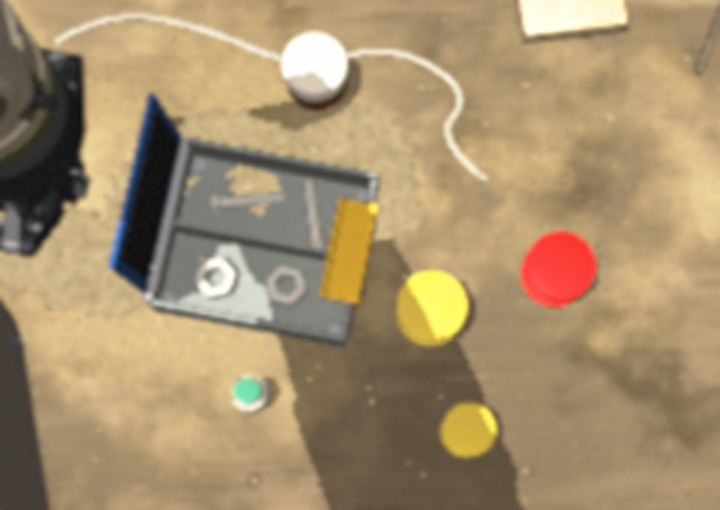

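View pics/w2.png

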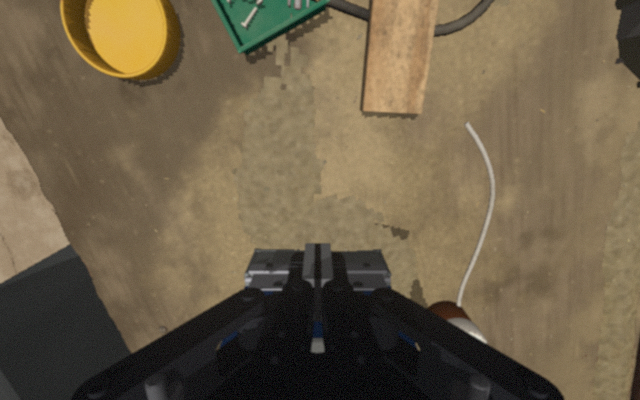

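```bash
python3 - <<'E'
import numpy as np
th=np.array([1.6,1.5,1.4,1.3,1.2,1.1,1.0,.9,.8,.7,.6,.5,.4,.3,.2,.1,0])
Y=66+11-55*np.cos(th)+3*np.sin(th);Z=45+55*np.sin(th)+3*np.cos(th)
for i in range(len(th)):
    a=''
    if i: dY=Y[i]-Y[i-1];a=[round(.163*dY/1000,4),round(.987*dY/1000,4),round((Z[i]-Z[i-1])/1000,4)]
    print(th[i],Y[i].round(1),Z[i].round(1),a)
E
```

```text
1.6 81.6 99.9 
1.5 76.1 100.1 [np.float64(-0.0009), np.float64(-0.0054), np.float64(0.0002)]
1.4 70.6 99.7 [np.float64(-0.0009), np.float64(-0.0054), np.float64(-0.0004)]
1.3 65.2 98.8 [np.float64(-0.0009), np.float64(-0.0054), np.float64(-0.0009)]
1.2 59.9 97.3 [np.float64(-0.0009), np.float64(-0.0052), np.float64(-0.0014)]
1.1 54.7 95.4 [np.float64(-0.0008), np.float64(-0.0051), np.float64(-0.002)]
1.0 49.8 92.9 [np.float64(-0.0008), np.float64(-0.0049), np.float64(-0.0025)]
0.9 45.2 89.9 [np.float64(-0.0008), np.float64(-0.0046), np.float64(-0.003)]
0.8 40.8 86.5 [np.float64(-0.0007), np.float64(-0.0043), np.float64(-0.0034)]
0.7 36.9 82.7 [np.float64(-0.0006), np.float64(-0.0039), np.float64(-0.0038)]
0.6 33.3 78.5 [np.float64(-0.0006), np.float64(-0.0035), np.float64(-0.0042)]
0.5 30.2 74.0 [np.float64(-0.0005), np.float64(-0.0031), np.float64(-0.0045)]
0.4 27.5 69.2 [np.float64(-0.0004), np.float64(-0.0026), np.float64(-0.0048)]
0.3 25.3 64.1 [np.float64(-0.0004), np.float64(-0.0021), np.float64(-0.0051)]
0.2 23.7 58.9 [np.float64(-0.0003), np.float64(-0.0016), np.float64(-0.0053)]
0.1 22.6 53.5 [np.float64(-0.0002), np.float64(-0.0011), np.float64(-0.0054)]
0.0 22.0 48.0 [np.float64(-0.0001), np.float64(-0.0006), np.float64(-0.0055)]
```

send_rows([
  [-0.0025, -0.015, 0, 0, 255],
  [-0.0021, -0.0126, 0, 0, 255],
  [0, 0, 0, 0, 255],
])

```text
clock: 4.95
tcp_pos: [0.5698, 0.2447, 0.1025]
orientation: [-0.0, 0.997, -0.083, 0.001]
wrist_force: [-0.5, 0.7, -0.9]
finger_gap: -0.0002
```

send_rows([
  [-0.0009, -0.0052, 0, 0, 255],
  [-0.0009, -0.0052, 0, 0, 255],
  [-0.0009, -0.0054, 0, 0, 255],
  [-0.0009, -0.0054, -0.001, 0, 255],
  [-0.0009, -0.0054, -0.001, 0, 255],
  [-0.0009, -0.0052, -0.0015, 0, 255],
  [-0.0008, -0.0051, -0.002, 0, 255],
])

```text
clock: 5.65
tcp_pos: [0.5632, 0.2094, 0.0957]
orientation: [-0.0, 0.997, -0.082, 0.0]
wrist_force: [0.6, 2.2, 0.6]
finger_gap: 0.0003
```

```bash
python3 - <<'E'
from h import *
big('scene','s3.png',180,420,110,290)
print(monitor.get_state()['wrist_force'])
E
```

```text
[0.83231403 0.92032381 1.45668553]
```

View pics/s3.png

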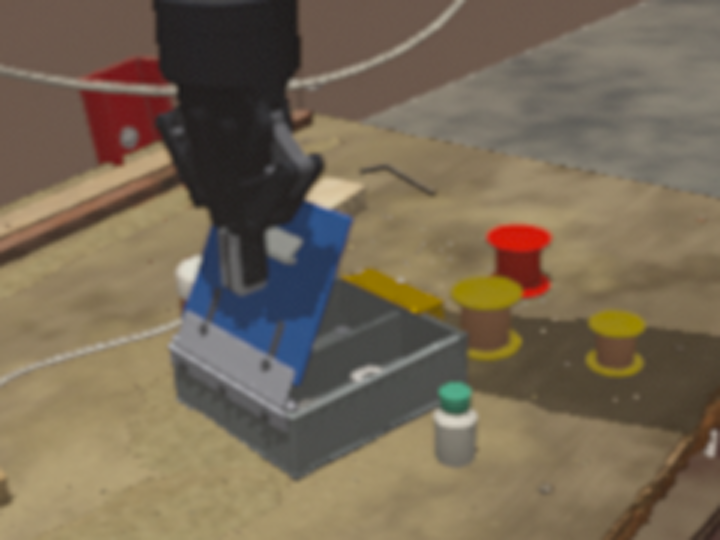

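The cover is folding, at roughly 1.0 rad. The fingers push just below the rib, at about (250,280) in the crop. I'll continue the arc to nearly flat.

send_rows([
  [-0.0008, -0.0049, -0.0025, 0, 255],
  [-0.0008, -0.0046, -0.003, 0, 255],
  [-0.0007, -0.0043, -0.0034, 0, 255],
  [-0.0006, -0.0039, -0.0038, 0, 255],
  [-0.0006, -0.0035, -0.0042, 0, 255],
  [-0.0005, -0.0031, -0.0045, 0, 255],
  [-0.0004, -0.0026, -0.0048, 0, 255],
  [-0.0004, -0.0021, -0.0051, 0, 255],
  [-0.0003, -0.0016, -0.0053, 0, 255],
  [-0.0002, -0.0011, -0.0054, 0, 255],
])

```text
clock: 6.7
tcp_pos: [0.558, 0.1774, 0.0534]
orientation: [0.0, 0.997, -0.082, 0.0]
wrist_force: [-0.6, -2.9, 3.9]
finger_gap: 0.0
```

```bash
python3 - <<'E'
from h import *
big('scene','s4.png',180,420,110,290)
print(monitor.get_state()['wrist_force'])
E
```

```text
[ 1.87006176 -1.6532533   2.85149656]
```

View pics/s4.png

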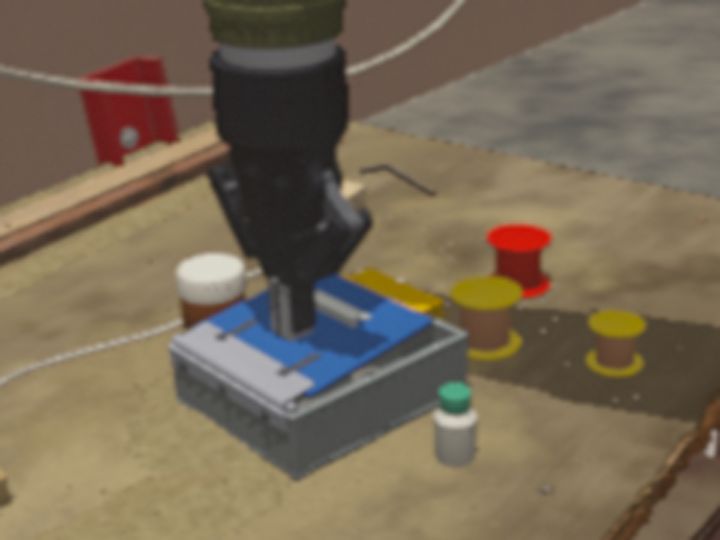

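send_rows([
  [-0.0001, -0.0006, -0.004, 0, 255],
  [0, 0, -0.002, 0, 255],
  [0, 0, -0.001, 0, 255],
  [0, 0, 0, 0, 255],
])

```text
clock: 7.15
tcp_pos: [0.5579, 0.1771, 0.0474]
orientation: [0.0, 0.997, -0.082, 0.0]
wrist_force: [-1.9, -3.6, 8.3]
finger_gap: -0.0
```

```bash
python3 - <<'E'
from h import *
big('scene','s5.png',200,380,170,290,4)
s=monitor.get_state();print(s['wrist_force'],s['tcp_pos'])
for n in('push_rib','cover_edge'): print(n,[(np.round(r['xyz'],4).tolist(),round(r['conf'],2)) for r in eyes.tip_of(n,'scene')])
E
```

```text
[-2.06747255 -2.43300183  7.93404422] [0.55794828 0.17712655 0.04742503]
push_rib [([0.5581, 0.147, 0.0506], 0.81)]
cover_edge [([0.552, 0.1171, 0.0473], 0.66)]
```

View pics/s5.png

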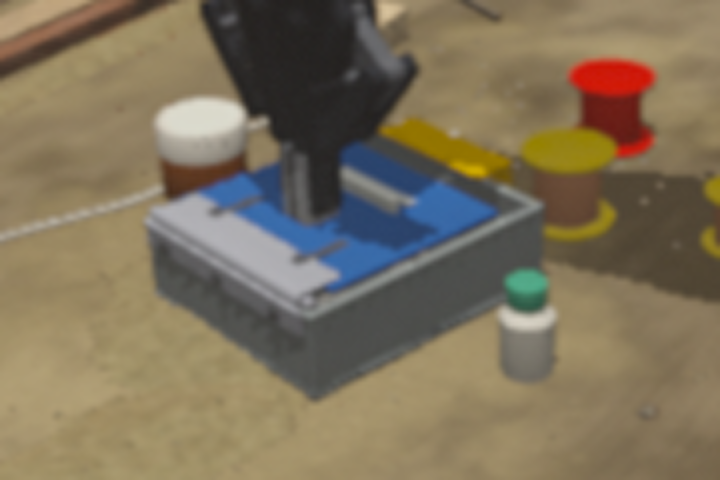

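send_rows([
  [-0.0007, -0.004, 0, 0, 255],
  [-0.0006, -0.004, 0, 0, 255],
  [-0.0007, -0.004, 0, 0, 255],
  [-0.0005, -0.003, 0, 0, 255],
  [0, 0, 0, 0, 255],
])

```text
clock: 7.8
tcp_pos: [0.5558, 0.1637, 0.0475]
orientation: [-0.002, 0.997, -0.081, 0.0]
wrist_force: [-0.5, 1.5, 6.0]
finger_gap: 0.0002
```

```bash
python3 - <<'E'
from h import *
big('scene','s6.png',200,380,170,290,4)
s=monitor.get_state();print(s['wrist_force'],s['tcp_pos'])
for n in('push_rib','cover_edge'): print(n,[(np.round(r['xyz'],4).tolist(),round(r['conf'],2)) for r in eyes.tip_of(n,'scene')])
E
```

```text
[-1.34329316  0.8728782   6.72855965] [0.55580625 0.16368256 0.04746626]
push_rib [([0.5522, 0.1338, 0.0493], 0.71)]
cover_edge [([0.5463, 0.1036, 0.0472], 0.58)]
```

View pics/s6.png

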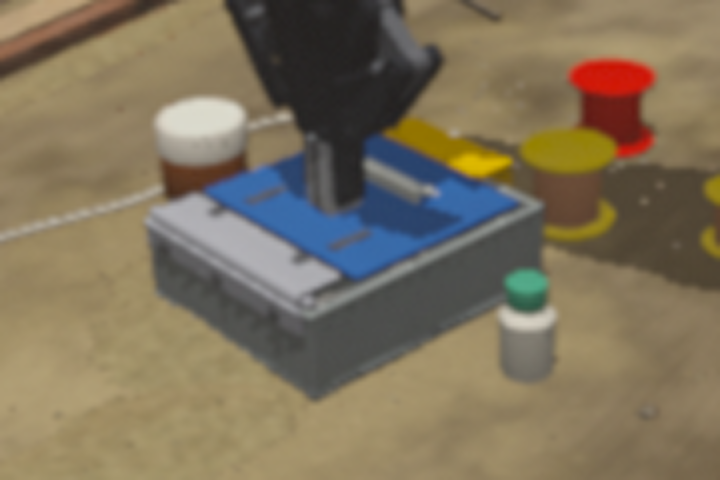

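send_rows([
  [-0.0005, -0.003, 0.0005, 0, 255],
  [-0.0005, -0.003, 0, 0, 255],
  [-0.0005, -0.003, 0, 0, 255],
  [-0.0005, -0.003, 0, 0, 255],
  [0, 0, 0, 0, 255],
])

```text
clock: 8.45
tcp_pos: [0.5536, 0.1502, 0.0475]
orientation: [-0.0, 0.997, -0.082, 0.0]
wrist_force: [0.7, 2.7, 5.5]
finger_gap: 0.0001
```

send_rows([
  [-0.0005, -0.003, 0, 0, 255],
  [-0.0005, -0.003, 0, 0, 255],
  [-0.0005, -0.003, 0, 0, 255],
  [0, 0, 0, 0, 255],
])

```text
clock: 8.85
tcp_pos: [0.5519, 0.1411, 0.0473]
orientation: [-0.0, 0.997, -0.082, 0.0]
wrist_force: [-0.1, 3.5, 4.9]
finger_gap: 0.0001
```

```bash
python3 - <<'E'
from h import *
big('scene','s7.png',200,380,170,290,4)
s=monitor.get_state();print(s['wrist_force'],s['tcp_pos'])
for n in('push_rib','cover_edge'): print(n,[(np.round(r['xyz'],4).tolist(),round(r['conf'],2)) for r in eyes.tip_of(n,'scene')])
E
```

```text
[1.17997159 2.57824162 4.20916364] [0.55191252 0.14110894 0.04730164]
push_rib [([0.5535, 0.1267, 0.0519], 0.81)]
cover_edge [([0.548, 0.0953, 0.0463], 0.63)]
```

View pics/s7.png

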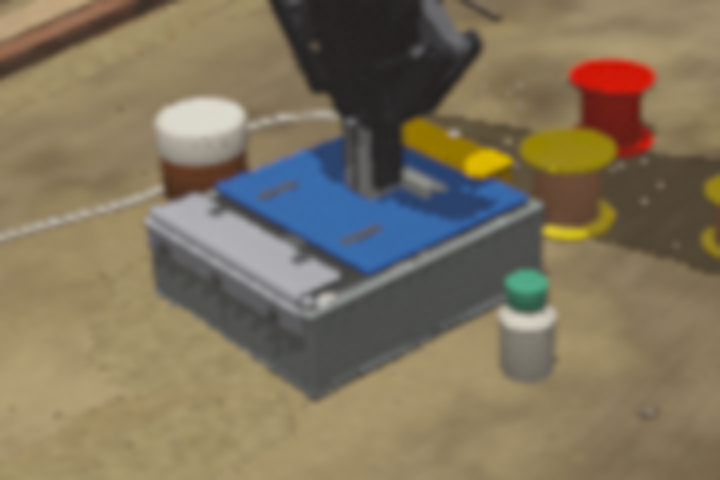

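send_rows([
  [-0.0003, -0.002, 0, 0, 255],
  [-0.0003, -0.002, 0, 0, 255],
  [0, 0, 0, 0, 255],
])

```text
clock: 9.3
tcp_pos: [0.552, 0.1408, 0.0474]
orientation: [-0.004, 0.997, -0.081, 0.0]
wrist_force: [2.3, 14.8, 2.4]
finger_gap: 0.0001
```

send_rows([
  [0, 0, -0.001, 0, 255],
  [-0.0003, -0.002, 0, 0, 255],
  [0, 0, 0, 0, 255],
])

```text
clock: 9.6
tcp_pos: [0.5522, 0.1406, 0.0469]
orientation: [-0.005, 0.997, -0.08, 0.001]
wrist_force: [1.3, 20.8, 3.1]
finger_gap: -0.0001
```

```bash
python3 - <<'E'
from h import *
big('top','t8.png',200,360,130,250,4)
s=monitor.get_state();print(s['wrist_force'],s['tcp_pos'])
E
```

```text
[ 1.8280269  20.80312113  3.66853838] [0.5521779  0.14057361 0.04689551]
```

View pics/t8.png

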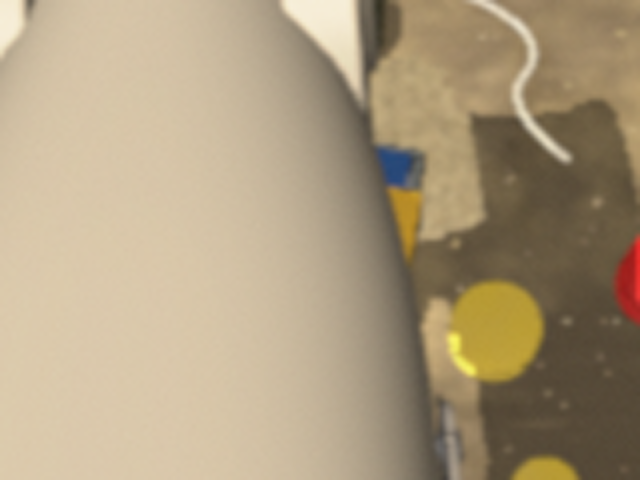

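It's against the stop: 20 N on the rib and no motion. I'll relieve the push, then lift straight off.

send_rows([
  [0.0008, 0.005, 0.001, 0, 255],
  [0, 0, 0.003, 0, 255],
  [0.0003, 0.002, 0.008, 0, 255],
  [0, 0, 0.02, 0, 255],
  [0, 0, 0.04, 0, 255],
  [0, 0, 0.04, 0, 255],
  [-0.02, -0.04, 0.03, 0, 255],
  [-0.03, -0.05, 0.02, 0, 255],
  [-0.02, -0.05, 0, 0, 255],
  [-0.01, -0.05, 0, 0, 255],
  [0, -0.05, 0, 0, 255],
  [0, 0, 0, 0, 255],
])

```text
clock: 10.85
tcp_pos: [0.4795, -0.0869, 0.2021]
orientation: [0.002, 0.996, -0.086, -0.001]
wrist_force: [-0.2, -0.1, 0.3]
finger_gap: -0.0001
```

```bash
python3 - <<'E'
from h import *
big('top','t9.png',180,360,110,250,4)
big('scene','s9.png',200,380,170,290,4)
s=monitor.get_state();print(s['wrist_force'],s['tcp_pos'],s['clock'])
for c in('scene','top'):
  for n in('push_rib','cover_edge','wire_spool','salve_jar','green_vial'): print(c,n,[(np.round(r['xyz'],4).tolist(),round(r['conf'],2)) for r in eyes.tip_of(n,c)])
E
```

```text
[-0.09972392  1.29946805 -0.32946041] [ 0.47954975 -0.0825809   0.20190409] 10.95
scene push_rib [([0.5541, 0.1272, 0.0532], 0.88)]
scene cover_edge [([0.547, 0.0934, 0.051], 0.77)]
scene wire_spool [([0.5093, 0.0349, -0.001], 0.92), ([0.5441, -0.0484, -0.0017], 0.91), ([0.4293, 0.0101, 0.0041], 0.7), ([0.5543, 0.1323, 0.0522], 0.33)]
scene salve_jar [([0.6838, 0.1217, -0.0016], 0.77)]
scene green_vial [([0.4484, 0.1634, 0.0022], 0.67)]
top push_rib [([0.5508, 0.1336, 0.0494], 0.59)]
top cover_edge [([0.5405, 0.0937, 0.0501], 0.89)]
top wire_spool [([0.4291, 0.0101, 0.0011], 0.78), ([0.5153, 0.0352, 0.0024], 0.75), ([0.5426, -0.0491, -0.0016], 0.58), ([0.68, 0.1255, 0.0015], 0.24)]
top salve_jar [([0.6818, 0.1279, 0.0006], 0.57)]
top green_vial [([0.448, 0.1626, 0.0008], 0.51)]
```

View pics/t9.png

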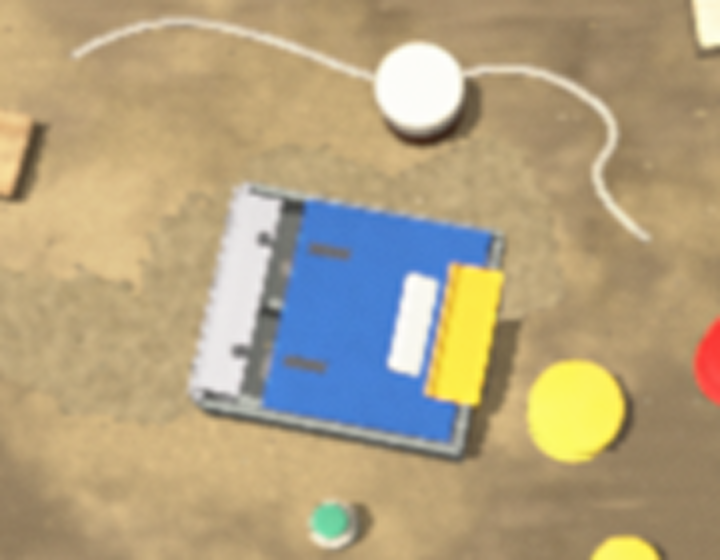

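View pics/s9.png

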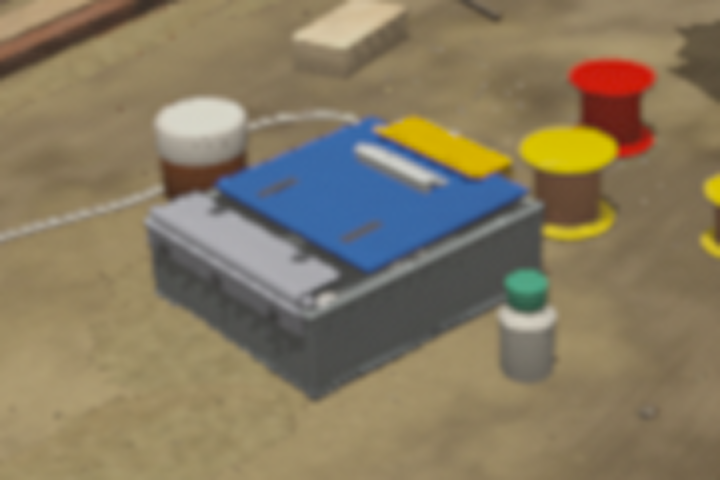

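```bash
python3 - <<'E'
from h import *
for cam in('top','scene'):
    d=np.load(f'/tmp/{cam}.npz');z=d['z_map'];K=d['camera_matrix'];v,u=np.mgrid[:400,:640]
    P=np.stack([(u-K[0,2])/K[0,0]*z,(v-K[1,2])/K[1,1]*z,z],-1)@d['pose'][:3,:3].T+d['pose'][:3,3]
    B=(P[...,:2]-[.555,.156]);Y=B@[.163,.987];X=B@[.987,-.163]
    h=cv2.cvtColor(d['img'],cv2.COLOR_RGB2HSV)
    bl=(h[...,0]>100)&(h[...,0]<130)&(h[...,1]>120)&(abs(X)<.07)&(abs(Y)<.09)&(z>0)
    wing=bl&(abs(X)>.04); print(cam,'edge Y',np.percentile(Y[wing],[0,1,3]).round(4),'hinge-side',np.percentile(Y[bl],[97,99]).round(4))
    yl=(h[...,0]>18)&(h[...,0]<32)&(h[...,1]>170)&(abs(X)<.045)&(abs(Y)<.09)&(P[...,2]>.045)&(z>0);print('lip Y',np.percentile(Y[yl],[1,99]).round(4))
    A=np.c_[Y[bl],np.ones(bl.sum())];s=np.linalg.lstsq(A,P[bl][:,2],rcond=None)[0];print('slope',s.round(4))
print(ticket.hand_in())
E
```

```text
top edge Y [-0.0628 -0.0612 -0.0596] hinge-side [0.0322 0.0337]
lip Y [-0.0732 -0.0489]
slope [-0.0428  0.0497]
scene edge Y [-0.0598 -0.0584 -0.0562] hinge-side [0.0345 0.0352]
lip Y [-0.0721 -0.0459]
slope [-0.0264  0.0495]
the job is handed in; nothing more can be done
None
```

The cover is shut and tucked under the yellow lip, and I handed the job in at about 11 s on the clock.

**What I did:** With the gripper shut, I pushed the blue cover over from its outside until it lay flat. I held it down with about 4–8 N and pushed towards the lip, ending hard against the rib. Then I eased off, lifted straight up and moved away.

**Last checks:**
- **Fully home:** the cover would not move further under a 20 N push on the rib, and its edge did not spring back. The network puts the edge about 63 mm to -y of the box's origin, against 64 mm expected. My own fit of the coloured pixels gives 60–63 mm, slightly less, but within calibration and pixel error.
- **Held by the lip alone:** with the robot clear, the cover's slope reads 0.03–0.04 rad. That matches the 0.03 it should rise to against the lip.
- **Spool, jar and vial:** all are standing, and the images and networks place the spool and vial within about 4 mm of where they started. The jar had no origin reading at the start, so I compared it only by eye.

**One departure from the wording:** about the first 13 mm of the slide came from fingertip friction on the pressed cover. The fingertips met the rib only at the end, against the stop.

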